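Put the spice tin away and draw the box shut

ROBOT

A 6-joint arm with a two-finger parallel gripper is mounted at the origin on the work surface. World frame = base frame: x ahead of the robot, y to its left, z up, the work surface at z = 0. Lengths are in m, angles in rad, forces in N, time in s.
With the tool pointing down it reaches from about 0.35 to 0.775 m from the base axis. Payload 7.3 kg.
Tool frame: the origin (TCP) lies on the centre line of the jaws, within the pads' length; the fingertips stand ahead of it and the grasp point (between the pads) lies 11 mm behind it (robot.nose_length is the z of the fingertips in the tool frame, in m); z points along the fingers, y is the line along which they close (so a half turn about z gives the same grasp; the last joint's range is limited). The gripper opens to 92 mm and grips with 3 to 60 N. Pads are 19 mm wide; open, the fingers measure 130 mm over their backs; the gripper's body (75 mm by 190 mm) begins 47 mm behind the grasp point.
Start: joints at [-1.297, 0.342, 1.524, -0, 1.275, -0.146], TCP at [0.214, -0.479, 0.235] pointing down, gripper open.
Joint ranges: [-2.53, 2.53], [-0.77, 2.02], [0.04, 2.7], [-1, 4.14], [0.28, 2.66], [-3.11, 3.11]. Speed limits (rad/s): [2.57, 2.57, 3.14, 3.14, 3.14, 3.14].

INTERFACE

Orientations are given as [roll, pitch, yaw] about the fixed x, y, z axes, in that order (R = Rz(yaw) Ry(pitch) Rx(roll)).
In Python, from cell import robot, cams gives the robot as it stands. The module is installed in compiled form; this text tells all that it offers.
- The arm moves only by the tool carry_out, never from a script. Its argument "deltas" is a list of rows, each a list of 7 numbers: the shift along the tool's x, y, z in cm, then the turn, a rotation vector about the tool's x, y, z in rad, then the opening, from 0 (shut) to 1 (fully open). A call has exactly 8 rows; each row shifts and turns the commanded pose from where the row before left it, along the tool's axes as they then stand; what a row does not reach is not made up. A row lasts 1/12 s, in which the tool goes at most 41.7 mm and 7.16 degrees, less where a joint would pass 70% of its speed; a pose out of reach is approached as far as the arm can. A call is refused whole if a number of a shift passes 4.17 or a number of a turn 0.125, either way. A call with a gripper value outside its range is refused whole. The fingers move at their own pace and stop on an object; "force" is the grip in N (left out, the last holds). Time passes only in rows, so rows that do not move let the fingers close, or fill a call up. It gives the time, the measured TCP pose, the force, the opening and the grip force at its end, in the units of the state.
- robot.observe(): the state, without advancing time (a new reading comes with each control period).
- cams.read_camera(name): name is "scene" or "side" or "wrist"; returns a dict with "image" (480x640x3 uint8, blue, green, red), "depth" (480x640 float32, m along the optical axis (not along the pixel's ray), 0 where there is no reading), "fx", "fy", "cx", "cy" (pixels), "world_to_cam" (4x4, takes a point from world to camera coordinates). Camera axes: x right, y up, looking along -z (the intrinsics and any distortion apply to the point x, -y, -z); pixel columns grow to the right and rows downward; lengths in m; the calibration is good to about 2 mm. A picture is of the moment at which its call begins.
- robot.hand_in(): hands the job in; it is judged then, once.
The state is a dict: "time": time; "qpos": joint angles; "qvel": joint speeds; "joint_efforts": joint torques, N m; "tool_pos": TCP position; "tool_rot": TCP orientation; "contact_force": force on the tool from outside, world axes, zero at the start; "torque": the same for the moment, N m; "opening": finger opening in m; "grip_force": force on a finger pad.
Only numpy, scipy, OpenCV 4.12 (cv2) and the standard library are available. Lean on these libraries where they do the work, as an engineer would, in place of code of your own. Each camera call takes 0.05 s, during which the arm holds its last target. There are 200 camera calls.

TASK

Put the short steel tin away in the open well of the wooden keeping box: lower it upright all the way to the floor of the well before letting go. Then shut the box by pressing gently on top of its flat lid with the fingertips and dragging it back towards the robot until it is fully home, without pressing so hard that the thin lid cracks and without disturbing the other things on the block.

Things in the scene. Friction and masses are not known exactly. Their poses are not given: they have to be found in the camera images.
- keepbox: Low wooden box fixed to the block, 270 mm long (its x), 120 mm wide (y), origin on the block, on its middle line, z up. Front end (robot's side) at x = -132 mm, front wall 8 mm thick, 62 mm high; side walls 8 mm thick, 64 mm high. From x = +20 mm to the rear end at +138 mm a fixed hood covers it, top 73 mm high. The lid's rear end always stays under the hood.
- well (a point): Middle of the floor of the well, the box's pocket in its front part, 6 mm above the block; axes as the box's. Well: 102 mm long (x -51 to +51 mm from here), 104 mm wide (y +-52 mm). The lid still covers its rear 2 to 22 mm at the start. The tin is to stand wholly in the well, under the lid, with 7 mm of headroom.
- lid (a joint): How far the lid is open, m: 0 = fully shut (against the front wall), 0.100 = fully open; starts 0.080 to 0.098. Shutting is along the box's -x. It has no edge or handle to pull: only friction of fingertips on its top drags it. Sliding takes about 2 N (plus 6 N per m/s) however hard it is pressed; it stays where left. Fingertip friction differs from run to run.
- lid_edge (a point): Middle of the lid's top front edge, 60 mm above the block, axes as the box's. Flat plywood plate 152 x 102 x 5 mm, running from here along +x, bare as far as the hood. Press about 9 to 14 N while dragging; it cracks above 20 N. It does not give: a millimetre of height is worth many newtons, so touch down slowly, read the force and correct it all along.
- tin: The short round steel tin (the only low one), 46 mm across, 42 mm high, closed; about 0.12 kg; origin at the centre of its underside, z up.
- tall_tin: Bystander: tall round steel tin, 46 mm across, 95 mm high, origin at the centre of its underside. Leave alone.
- cup: Bystander: glass cup in a steel holder, 62 mm across at the foot and 85 mm high, thin handle at its +y out to 48 mm, origin at the centre of its underside. Leave alone.
- cezve: Bystander: small enamel coffee pot, 82 mm across, 75 mm high, its long handle along its +y out to 165 mm and up to 98 mm, origin at the centre of its underside. Leave alone.
- spoon: Bystander: wooden spoon 220 mm long lying on the block near the robot along its own x, origin under its middle. Leave alone.
- canister: Bystander: closed ceramic canister, 106 mm across, 142 mm high, origin at the centre of its underside. Leave alone. (A fixed metal hand grinder, 72 mm across and 250 mm high with its crank, stands at the far right.)
Things that resemble listed ones, but are neither listed nor needed, are in the scene too. Leave any black, pink or purple look-alike of the tin alone.

How it is judged:
By the outcome, as a careful person would: the job done as asked, in the order asked, and still so for the second after the job is handed in, with the robot touching nothing.
It also fails if it takes over 54 s, if anything falls off the work surface, if the arm or the gripper's body presses on something with over 40 N, if the wrist force passes 120 N, or if a joint passes its speed limit or range.

## Working session

There is one attempt and no reset: what is moved stays moved. The work goes in short steps, Python scripts to look and compute and a tool call to move; the robot and the scene stay as the last step left them, time stands still between calls to the robot, and variables do not carry over. Pictures are saved under pics/ and viewed, at most 10 in all, crops included, and the job is handed in when it is done.

Besides the shell and the picture viewer there is one more tool, called after "Emit:" as name(argument=value, ...) on one line, values as JSON. carry_out: Moves the arm, as the interface text tells. Its arguments: {"type":"object","properties":{"deltas":{"type":"array","items":{"type":"array","items":{"type":"number"}}},"force":{"type":"number"}},"required":["deltas"]}

```bash
mkdir -p pics; cat > h.py <<'E'
import numpy as np, cv2
from cell import robot, cams
def grab(n):
    c=cams.read_camera(n); return c
def pts(c):
    d=c["depth"]; v,u=np.mgrid[:480,:640]
    P=np.stack([(u-c["cx"])/c["fx"]*d,-(v-c["cy"])/c["fy"]*d,-d],-1)
    M=np.linalg.inv(c["world_to_cam"]); return P@M[:3,:3].T+M[:3,3]
E
python3 - <<'E'
from h import *
s=robot.observe(); print(s, robot.nose_length)
for n in("scene","side"):
    c=grab(n); cv2.imwrite(f"pics/{n}.png",c["image"]); np.savez(f"{n}.npz",P=pts(c),d=c["depth"],im=c["image"])
    print(n,[k for k in c],c["fx"],np.linalg.inv(c["world_to_cam"]).round(3))
E
```

```text
{'time': 0.0, 'qpos': array([-1.29694782e+00,  3.42736428e-01,  1.52501141e+00, -9.57835679e-08,
        1.27543015e+00, -1.45991949e-01]), 'qvel': array([-0.00051605, -0.00083633,  0.00189234,  0.00080301, -0.00045427,
       -0.00054267]), 'joint_efforts': array([-1.73971748e-03, -4.31248677e+01, -2.44217080e+01,  7.14927656e-02,
        5.59950457e-02, -1.28082343e-04]), 'tool_pos': array([ 0.21391196, -0.47900362,  0.23403981]), 'tool_rot': array([-3.14002417e+00, -2.30534041e-04,  4.19840306e-01]), 'contact_force': array([ 0.21101625, -0.45159283, -0.29620189]), 'torque': array([-0.04112791,  0.02296178,  0.0374214 ]), 'grip_force': 0.0, 'opening': 0.0919655877901088} 0.008
scene ['image', 'depth', 'fx', 'fy', 'cx', 'cy', 'world_to_cam'] 564.4439494951777 [[ 0.754 -0.483  0.446  1.061]
 [ 0.657  0.559 -0.506 -0.597]
 [-0.005  0.674  0.738  0.997]
 [ 0.     0.     0.     1.   ]]
side ['image', 'depth', 'fx', 'fy', 'cx', 'cy', 'world_to_cam'] 453.3938303451656 [[-0.88   0.353 -0.318  0.181]
 [-0.475 -0.638  0.606  0.659]
 [ 0.011  0.684  0.729  0.811]
 [ 0.     0.     0.     1.   ]]
```

View pics/scene.png

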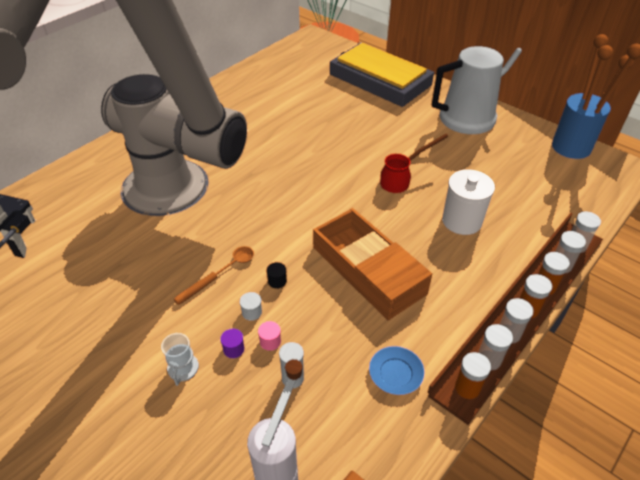

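View pics/side.png

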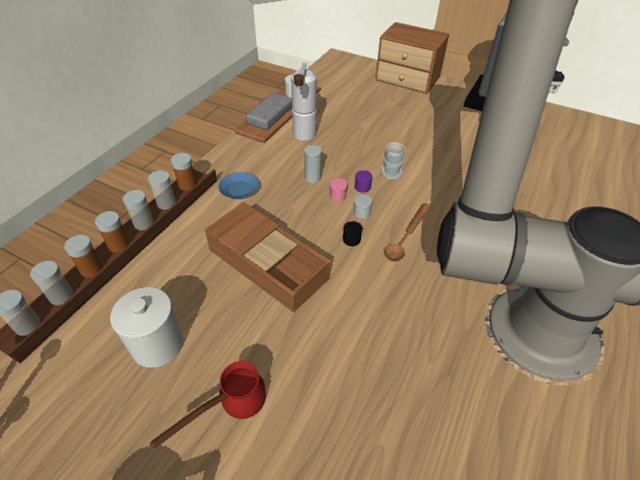

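Scene view: the low tins are grey steel (250,306), black (277,275), purple (232,343) and pink (269,336). The tall steel tin is at (291,365). I choose the grey low one at (250,306), which is (363,207) in the side view. The box is at (370,260), with its well towards the robot.

```bash
python3 - <<'E'
from h import *
im=cv2.imread("pics/scene.png"); cv2.imwrite("pics/crop.png",cv2.resize(im[200:400,180:440],None,fx=3,fy=3))
for n,(u,v) in(("scene",(250,306)),("side",(363,207))):
    z=np.load(n+".npz"); P=z["P"]; 
    Q=P[v-18:v+18,u-18:u+18].reshape(-1,3)
    print(n,"table",np.median(P[v+30:v+34,u-30:u-26].reshape(-1,3),0).round(4))
    q=Q[(Q[:,2]>0.034)&(Q[:,2]<.055)]; c,r=cv2.minEnclosingCircle(q[:,:2].astype(np.float32)); print("tin",c,r,q.mean(0).round(4),len(q))
    # box
    u0,u1,v0,v1=(305,438,200,320) if n=="scene" else (200,335,198,312)
    B=P[v0:v1,u0:u1].reshape(-1,3)
    h=B[(B[:,2]>.069)&(B[:,2]<.077)]
    print("hood",cv2.minAreaRect(h[:,:2].astype(np.float32)),h[:,2].mean(),len(h),h.mean(0))
    a=B[(B[:,2]>.04)&(B[:,2]<.08)]; print("all",cv2.minAreaRect(a[:,:2].astype(np.float32)),len(a))
    hsv=cv2.cvtColor(z["im"],cv2.COLOR_BGR2HSV)[v0:v1,u0:u1].reshape(-1,3)
    for (uu,vv) in ([(320,235),(352,213),(365,248),(428,275),(388,311)] if n=="scene" else [(328,268),(270,250)]): print((uu,vv),P[vv,uu].round(3),cv2.cvtColor(z["im"],cv2.COLOR_BGR2HSV)[vv,uu])
E
```

```text
scene table [ 0.496  -0.2447  0.0428]
tin (0.49404752254486084, -0.15059387683868408) 0.047897811979055405 [ 0.4757 -0.1436  0.0427] 345
hood ((0.5932340621948242, 0.11913235485553741), (0.12390661984682083, 0.264514297246933), 78.02246856689453) 0.0738458514257404 2273 [0.66526078 0.10118231 0.07384585]
all ((0.5889409780502319, 0.11989501118659973), (0.12424848228693008, 0.2740932106971741), 78.00054931640625) 5002
(320, 235) [0.475 0.083 0.069] [ 12 194 191]
(352, 213) [0.48  0.195 0.059] [ 12 191 100]
(365, 248) [0.572 0.127 0.057] [ 20 111 243]
(428, 275) [0.73  0.139 0.074] [ 13 195 182]
(388, 311) [0.707 0.033 0.034] [ 12 191  99]
side table [ 0.4946 -0.0242  0.0024]
tin (0.479206919670105, -0.10497498512268066) 0.062470462173223495 [ 0.4738 -0.1223  0.0435] 274
hood ((0.5963152050971985, 0.120946004986763), (0.12163668125867844, 0.26843371987342834), 77.97482299804688) 0.07466508854812066 1915 [0.66602146 0.1090255  0.07466509]
all ((0.5944612622261047, 0.12055017054080963), (0.12280133366584778, 0.27181681990623474), 78.07984924316406) 4832
(328, 268) [0.451 0.095 0.044] [ 13 147 109]
(270, 250) [0.58  0.125 0.062] [ 18  92 193]
```

View pics/crop.png

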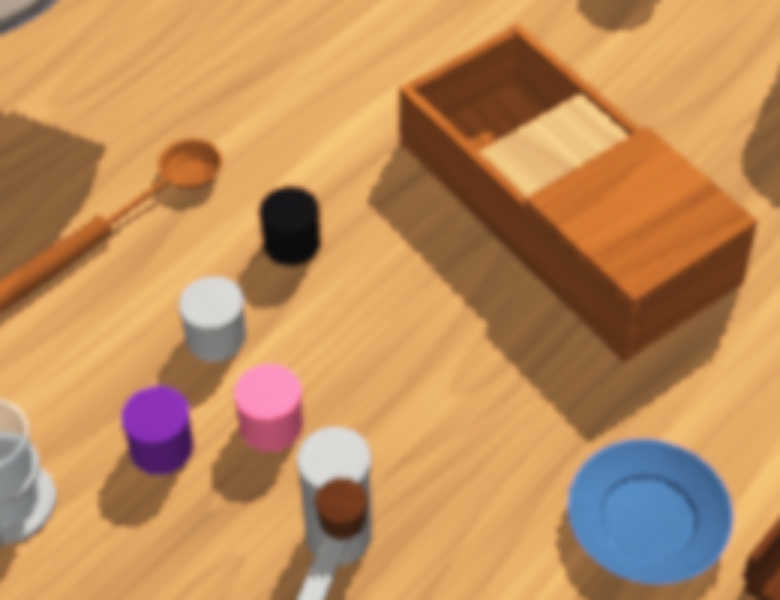

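The close crop confirms the plain grey low tin at (213,318) in the crop, with black, purple and pink tins around it. The lid is the pale plate and it is nearly fully open.

```bash
python3 - <<'E'
from h import *
seeds={"scene":dict(tin=(250,299),black=(277,268),purple=(232,337),pink=(269,329),tall=(291,350)),
"side":dict(tin=(363,200),black=(352,227),purple=(363,175),pink=(339,184),tall=(313,151))}
for n in seeds:
    P=np.load(n+".npz")["P"]
    for k,(u,v) in seeds[n].items():
        lo,hi=(.085,.11) if k=="tall" else (.034,.052)
        m=((P[...,2]>lo)&(P[...,2]<hi)).astype(np.uint8)
        m2=np.zeros_like(m); m2[v-14:v+15,u-14:u+15]=m[v-14:v+15,u-14:u+15]
        nc,l=cv2.connectedComponents(m2); lab=l[v,u]; q=P[l==lab]
        zt=np.percentile(q[:,2],60); t=q[abs(q[:,2]-zt)<.003]
        print(n,k,lab,"z",zt.round(4),"mean",t.mean(0).round(4),"min",t.min(0).round(3),"max",t.max(0).round(3),len(t))
    # cup
    u,v=(178,352) if n=="scene" else (394,160)
    Q=P[v-18:v+25,u-18:u+22].reshape(-1,3); q=Q[(Q[:,2]>.02)&(Q[:,2]<.1)]
    print("cup",np.median(q,0).round(3))
    # box fit
    u0,u1,v0,v1=(305,438,200,320) if n=="scene" else (200,335,198,312)
    B=P[v0:v1,u0:u1].reshape(-1,3); a=np.deg2rad(-12); R=np.array([[np.cos(a),np.sin(a)],[-np.sin(a),np.cos(a)]])
    L=np.c_[(B[:,:2]-[.589,.1206])@R.T,B[:,2]]
    for nm,s in(("hood",(L[:,2]>.070)&(L[:,0]>.03)&(abs(L[:,1])<.07)),("lid",(abs(L[:,2]-.060)<.004)&(abs(L[:,1])<.045)&(L[:,0]<.015)&(L[:,0]>-.1)),("front",(L[:,2]>.057)&(L[:,0]<-.11)&(abs(L[:,1])<.045))):
        q=L[s]; print(nm,np.percentile(q,[1,50,99],0).round(4).tolist(),len(q))
E
```

```text
scene tin 1 z 0.0435 mean [ 0.4716 -0.1426  0.0433] min [ 0.45  -0.165  0.041] max [ 0.495 -0.119  0.046] 255
scene black 1 z 0.0438 mean [ 0.4536 -0.0434  0.0438] min [ 0.43  -0.066  0.041] max [ 0.477 -0.02   0.047] 231
scene purple 1 z 0.0434 mean [ 0.511  -0.2328  0.0431] min [ 0.487 -0.255  0.04 ] max [ 0.533 -0.209  0.046] 330
scene pink 1 z 0.0435 mean [ 0.5556 -0.1699  0.0432] min [ 0.532 -0.193  0.041] max [ 0.578 -0.146  0.046] 301
scene tall 1 z 0.0964 mean [ 0.647  -0.2015  0.0962] min [ 0.626 -0.226  0.093] max [ 0.67  -0.18   0.099] 339
cup [ 0.467 -0.33   0.062]
hood [[0.0312, -0.0604, 0.0703], [0.0851, -0.0036, 0.0741], [0.1348, 0.0581, 0.0782]] 2117
lid [[-0.0463, -0.044, 0.0572], [-0.0193, -0.0013, 0.0612], [0.0087, 0.0438, 0.0639]] 654
front [[-0.1369, -0.0435, 0.0576], [-0.1295, -0.0003, 0.0626], [-0.1251, 0.0437, 0.0672]] 139
side tin 1 z 0.0446 mean [ 0.4764 -0.1402  0.0444] min [ 0.454 -0.164  0.042] max [ 0.499 -0.118  0.047] 176
side black 1 z 0.0444 mean [ 0.458  -0.0405  0.0443] min [ 0.436 -0.064  0.042] max [ 0.48  -0.019  0.047] 216
side purple 1 z 0.0446 mean [ 0.5158 -0.2304  0.0446] min [ 0.493 -0.254  0.042] max [ 0.537 -0.208  0.048] 148
side pink 1 z 0.0445 mean [ 0.5593 -0.1678  0.0444] min [ 0.537 -0.192  0.041] max [ 0.582 -0.145  0.047] 163
side tall 1 z 0.0976 mean [ 0.6533 -0.1994  0.0976] min [ 0.631 -0.225  0.095] max [ 0.676 -0.177  0.101] 149
cup [ 0.469 -0.314  0.067]
hood [[0.0312, -0.057, 0.0712], [0.0835, 0.0052, 0.075], [0.139, 0.0609, 0.0782]] 1857
lid [[-0.0409, -0.0434, 0.0584], [-0.0145, 0.0013, 0.062], [0.0143, 0.0439, 0.0639]] 748
front [[-0.1301, -0.0443, 0.0578], [-0.1265, 0.0015, 0.0633], [-0.1209, 0.0435, 0.0671]] 187
```

```bash
cat >> h.py <<'E'
def plan(xyz,yaw,n,o):
    s=robot.observe(); p=s["tool_pos"]; y0=s["tool_rot"][2]; d=(np.array(xyz)-p)/n*100; dy=yaw-y0
    print(p.round(4),s["tool_rot"].round(4),s["contact_force"].round(2),s["opening"],s["time"])
    for i in range(n):
        y=y0+dy*i/n; c,w=np.cos(y),np.sin(y)
        print([round(v,2) for v in(c*d[0]+w*d[1],w*d[0]-c*d[1],-d[2])]+[0,0,round(-dy/n,4),o],end=",\n" if i%8==7 else ",")
a=-0.2094
def box(x,y=0): return np.array([.588,.1208])+x*np.array([np.cos(a),np.sin(a)])+y*np.array([-np.sin(a),np.cos(a)])
E
python3 -c "
from h import *
print(box(-.083)); plan([.474,-.1415,.15],a,16,.78)"
```

```text
[0.50681307 0.13805346]
[ 0.2139 -0.4791  0.2341] [-3.1402e+00 -2.0000e-04  4.1980e-01] [-0.59 -0.39  0.22] 0.09169475043191126 0.1
[np.float64(2.34), np.float64(-1.26), np.float64(0.53), 0, 0, np.float64(0.0393), 0.78],[np.float64(2.29), np.float64(-1.36), np.float64(0.53), 0, 0, np.float64(0.0393), 0.78],[np.float64(2.24), np.float64(-1.44), np.float64(0.53), 0, 0, np.float64(0.0393), 0.78],[np.float64(2.18), np.float64(-1.53), np.float64(0.53), 0, 0, np.float64(0.0393), 0.78],[np.float64(2.12), np.float64(-1.62), np.float64(0.53), 0, 0, np.float64(0.0393), 0.78],[np.float64(2.05), np.float64(-1.7), np.float64(0.53), 0, 0, np.float64(0.0393), 0.78],[np.float64(1.98), np.float64(-1.78), np.float64(0.53), 0, 0, np.float64(0.0393), 0.78],[np.float64(1.91), np.float64(-1.85), np.float64(0.53), 0, 0, np.float64(0.0393), 0.78],
[np.float64(1.84), np.float64(-1.93), np.float64(0.53), 0, 0, np.float64(0.0393), 0.78],[np.float64(1.76), np.float64(-2.0), np.float64(0.53), 0, 0, np.float64(0.0393), 0.78],[np.float64(1.68), np.float64(-2.07), np.float64(0.53), 0, 0, np.float64(0.0393), 0.78],[np.float64(1.6), np.float64(-2.13), np.float64(0.53), 0, 0, np.float64(0.0393), 0.78],[np.float64(1.51), np.float64(-2.19), np.float64(0.53), 0, 0, np.float64(0.0393), 0.78],[np.float64(1.43), np.float64(-2.25), np.float64(0.53), 0, 0, np.float64(0.0393), 0.78],[np.float64(1.34), np.float64(-2.3), np.float64(0.53), 0, 0, np.float64(0.0393), 0.78],[np.float64(1.25), np.float64(-2.35), np.float64(0.53), 0, 0, np.float64(0.0393), 0.78],
```

Emit:
carry_out(deltas=[[2.34, -1.26, 0.5, 0, 0, 0.039, 0.78], [2.29, -1.36, 0.5, 0, 0, 0.039, 0.78], [2.24, -1.44, 0.5, 0, 0, 0.039, 0.78], [2.18, -1.53, 0.5, 0, 0, 0.039, 0.78], [2.12, -1.62, 0.5, 0, 0, 0.039, 0.78], [2.05, -1.7, 0.5, 0, 0, 0.039, 0.78], [1.98, -1.78, 0.5, 0, 0, 0.039, 0.78], [1.91, -1.85, 0.5, 0, 0, 0.039, 0.78]])

```text
time: 0.77
tool_pos: [0.3442, -0.3092, 0.1943]
tool_rot: [-3.141, 0.0, 0.106]
contact_force: [0.4, -1.3, 0.7]
opening: 0.0717
grip_force: 0.0
```

Emit:
carry_out(deltas=[[1.84, -1.93, 0.5, 0, 0, 0.039, 0.78], [1.76, -2.0, 0.5, 0, 0, 0.039, 0.78], [1.68, -2.07, 0.5, 0, 0, 0.039, 0.78], [1.6, -2.13, 0.5, 0, 0, 0.039, 0.78], [1.51, -2.19, 0.5, 0, 0, 0.039, 0.78], [1.43, -2.25, 0.5, 0, 0, 0.039, 0.78], [1.34, -2.3, 0.5, 0, 0, 0.039, 0.78], [1.25, -2.35, 0.5, 0, 0, 0.039, 0.78]])

```text
time: 1.43
tool_pos: [0.4737, -0.14, 0.1542]
tool_rot: [-3.142, 0.001, -0.206]
contact_force: [0.7, -0.1, -0.0]
opening: 0.0717
grip_force: 0.0
```

Now a closer look with the wrist camera.

```bash
python3 - <<'E'
from h import *
c=grab("wrist"); cv2.imwrite("pics/w1.png",c["image"]); P=pts(c)
m=((P[...,2]>.036)&(P[...,2]<.050)&(c["depth"]>0)).astype(np.uint8)
n,l,st,_=cv2.connectedComponentsWithStats(m)
for i in range(1,n):
    if st[i,4]>300:
        q=P[l==i]; print(st[i],q.mean(0).round(4),q.min(0).round(4),q.max(0).round(4))
plan([.474,-.1415,.016],a,8,.78)
E
```

```text
[   0   51   45  231 2959] [0.5603 0.067  0.0426] [0.488  0.0475 0.036 ] [0.648  0.0839 0.05  ]
[ 302   85   65   68 3431] [ 0.5577 -0.168   0.0424] [ 0.5349 -0.1907  0.0396] [ 0.5803 -0.1453  0.0446]
[ 398  131   65   64 3229] [ 0.514  -0.2299  0.0422] [ 0.4907 -0.253   0.036 ] [ 0.5363 -0.2078  0.0447]
[533 161  61  73 918] [ 0.4757 -0.311   0.0456] [ 0.4421 -0.3419  0.0391] [ 0.4949 -0.301   0.05  ]
[579 175  29  51 952] [ 0.4632 -0.341   0.0467] [ 0.447  -0.3498  0.0441] [ 0.4815 -0.3305  0.05  ]
[ 290  209   60   59 2736] [ 0.4753 -0.1403  0.0423] [ 0.4518 -0.1627  0.036 ] [ 0.4971 -0.1177  0.0446]
[ 174  257   55   42 1163] [ 0.4673 -0.0403  0.0421] [ 0.4499 -0.0636  0.036 ] [ 0.4789 -0.0196  0.0446]
[ 0.4755 -0.1368  0.1534] [-3.1392e+00  5.0000e-04 -2.0710e-01] [ 1.16  3.05 -1.18] 0.07158251959082458 1.4833
[np.float64(-0.01), np.float64(0.06), np.float64(1.72), 0, 0, np.float64(0.0003), 0.78],[np.float64(-0.01), np.float64(0.06), np.float64(1.72), 0, 0, np.float64(0.0003), 0.78],[np.float64(-0.01), np.float64(0.06), np.float64(1.72), 0, 0, np.float64(0.0003), 0.78],[np.float64(-0.01), np.float64(0.06), np.float64(1.72), 0, 0, np.float64(0.0003), 0.78],[np.float64(-0.01), np.float64(0.06), np.float64(1.72), 0, 0, np.float64(0.0003), 0.78],[np.float64(-0.01), np.float64(0.06), np.float64(1.72), 0, 0, np.float64(0.0003), 0.78],[np.float64(-0.01), np.float64(0.06), np.float64(1.72), 0, 0, np.float64(0.0003), 0.78],[np.float64(-0.01), np.float64(0.06), np.float64(1.72), 0, 0, np.float64(0.0003), 0.78],
```

View pics/w1.png

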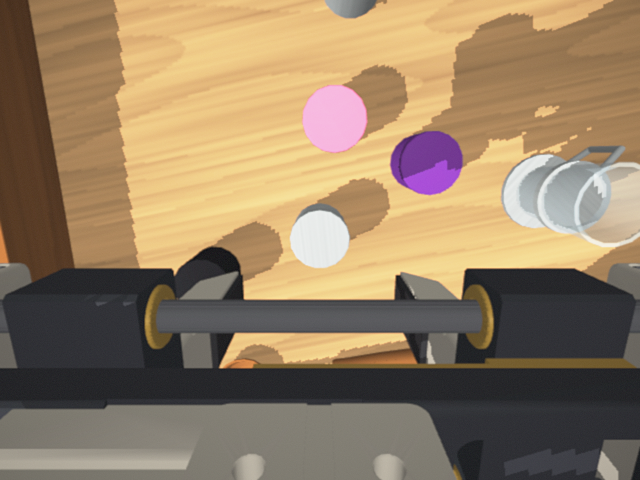

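The wrist view shows the grey tin at (320,238), between the jaws, at about (0.475, -0.140). The black tin at (210,268) is clear of the finger. Going down.

Emit:
carry_out(deltas=[[0, 0, 2.2, 0, 0, 0, 0.78], [0, 0, 2.2, 0, 0, 0, 0.78], [0, 0, 2.2, 0, 0, 0, 0.78], [0, 0, 2.0, 0, 0, 0, 0.78], [0, 0, 1.6, 0, 0, 0, 0.78], [0, 0, 1.2, 0, 0, 0, 0.78], [0, 0, 0.8, 0, 0, 0, 0.78], [0, 0, 0, 0, 0, 0, 0.78]])

```text
time: 2.15
tool_pos: [0.4722, -0.1409, 0.0312]
tool_rot: [-3.141, 0.003, -0.204]
contact_force: [-0.8, 0.6, -0.4]
opening: 0.0715
grip_force: 0.0
```

Emit:
carry_out(deltas=[[0.25, 0, 0.7, 0, 0, 0, 0.78], [0, 0, 0.6, 0, 0, 0, 0.78], [0, 0, 0, 0, 0, 0, 0.78], [0, 0, 0, 0, 0, 0, 0.4], [0, 0, 0, 0, 0, 0, 0.4], [0, 0, 0, 0, 0, 0, 0.4], [0, 0, 0, 0, 0, 0, 0.4], [0, 0, 0, 0, 0, 0, 0.4]], force=20)

```text
time: 2.82
tool_pos: [0.4758, -0.1418, 0.02]
tool_rot: [3.141, -0.001, -0.204]
contact_force: [0.7, 0.3, 1.5]
opening: 0.045
grip_force: 20.0
```

Emit:
carry_out(deltas=[[0, 0, -0.5, 0, 0, 0, 0.4], [0, 0, -1.5, 0, 0, 0, 0.4], [0, 0, -2, 0, 0, 0, 0.4], [0, 0, -2, 0, 0, 0, 0.4], [0, 0, -2, 0, 0, 0, 0.4], [0, 0, -2, 0, 0, 0, 0.4], [0, 0, -2, 0, 0, 0, 0.4], [0, 0, 0, 0, 0, 0, 0.4]])

```text
time: 3.48
tool_pos: [0.4775, -0.1426, 0.1435]
tool_rot: [3.14, -0.007, -0.204]
contact_force: [0.6, 0.2, -0.6]
opening: 0.0447
grip_force: 20.0
```

```bash
python3 - <<'E'
from h import *
plan([*box(-.083),.14],a,16,.4)
E
```

```text
[ 0.4775 -0.1426  0.1435] [ 3.1399 -0.0068 -0.2041] [ 0.61  0.18 -0.6 ] 0.04466908105680789 3.4833
[np.float64(-0.18), np.float64(-1.75), np.float64(0.02), 0, 0, np.float64(0.0003), 0.4],[np.float64(-0.18), np.float64(-1.75), np.float64(0.02), 0, 0, np.float64(0.0003), 0.4],[np.float64(-0.18), np.float64(-1.75), np.float64(0.02), 0, 0, np.float64(0.0003), 0.4],[np.float64(-0.18), np.float64(-1.75), np.float64(0.02), 0, 0, np.float64(0.0003), 0.4],[np.float64(-0.18), np.float64(-1.75), np.float64(0.02), 0, 0, np.float64(0.0003), 0.4],[np.float64(-0.18), np.float64(-1.75), np.float64(0.02), 0, 0, np.float64(0.0003), 0.4],[np.float64(-0.18), np.float64(-1.75), np.float64(0.02), 0, 0, np.float64(0.0003), 0.4],[np.float64(-0.18), np.float64(-1.75), np.float64(0.02), 0, 0, np.float64(0.0003), 0.4],
[np.float64(-0.18), np.float64(-1.75), np.float64(0.02), 0, 0, np.float64(0.0003), 0.4],[np.float64(-0.18), np.float64(-1.75), np.float64(0.02), 0, 0, np.float64(0.0003), 0.4],[np.float64(-0.18), np.float64(-1.75), np.float64(0.02), 0, 0, np.float64(0.0003), 0.4],[np.float64(-0.18), np.float64(-1.75), np.float64(0.02), 0, 0, np.float64(0.0003), 0.4],[np.float64(-0.18), np.float64(-1.75), np.float64(0.02), 0, 0, np.float64(0.0003), 0.4],[np.float64(-0.18), np.float64(-1.75), np.float64(0.02), 0, 0, np.float64(0.0003), 0.4],[np.float64(-0.18), np.float64(-1.75), np.float64(0.02), 0, 0, np.float64(0.0003), 0.4],[np.float64(-0.19), np.float64(-1.75), np.float64(0.02), 0, 0, np.float64(0.0003), 0.4],
```

Emit:
carry_out(deltas=[[-0.18, -1.7, 0, 0, 0, 0, 0.4], [-0.18, -1.8, 0, 0, 0, 0, 0.4], [-0.18, -1.8, 0, 0, 0, 0, 0.4], [-0.18, -1.8, 0, 0, 0, 0, 0.4], [-0.18, -1.8, 0, 0, 0, 0, 0.4], [-0.18, -1.8, 0, 0, 0, 0, 0.4], [-0.18, -1.8, 0, 0, 0, 0, 0.4], [-0.18, -1.8, 0, 0, 0, 0, 0.4]])

```text
time: 4.15
tool_pos: [0.49, 0.0021, 0.1387]
tool_rot: [3.141, 0.002, -0.204]
contact_force: [0.1, -0.2, -1.8]
opening: 0.0452
grip_force: 20.0
```

Emit:
carry_out(deltas=[[-0.18, -1.8, 0, 0, 0, 0, 0.4], [-0.18, -1.8, 0, 0, 0, 0, 0.4], [-0.18, -1.8, 0, 0, 0, 0, 0.4], [-0.18, -1.8, 0, 0, 0, 0, 0.4], [-0.18, -1.8, 0, 0, 0, 0, 0.4], [-0.18, -1.7, 0, 0, 0, 0, 0.4], [-0.18, -1.7, 0, 0, 0, 0, 0.4], [-0.18, -1.3, 0, 0, 0, 0, 0.4]])

```text
time: 4.82
tool_pos: [0.5037, 0.1394, 0.1386]
tool_rot: [3.141, 0.001, -0.204]
contact_force: [-0.3, -1.0, -1.9]
opening: 0.0449
grip_force: 20.0
```

Emit:
carry_out(deltas=[[0, 0, 0, 0, 0, 0, 0.4], [0, 0, 0, 0, 0, 0, 0.4], [0, 0, 0, 0, 0, 0, 0.4], [0, 0, 0, 0, 0, 0, 0.4], [0, 0, 0, 0, 0, 0, 0.4], [0, 0, 0, 0, 0, 0, 0.4], [0, 0, 0, 0, 0, 0, 0.4], [0, 0, 0, 0, 0, 0, 0.4]])

```text
time: 5.48
tool_pos: [0.5043, 0.138, 0.1397]
tool_rot: [3.142, -0.0, -0.205]
contact_force: [-0.3, 0.6, -0.9]
opening: 0.0451
grip_force: 20.0
```

```bash
python3 - <<'E'
from h import *
c=grab("wrist"); cv2.imwrite("pics/w2.png",c["image"]); P=pts(c); s=robot.observe(); print(s["tool_pos"],s["tool_rot"],s["contact_force"])
R=np.array([[np.cos(a),np.sin(a)],[-np.sin(a),np.cos(a)]])
def loc(X): return (X-[.588,.1208])@R.T
print("tcp in box",loc(s["tool_pos"][:2]),"yaw",s["tool_rot"][2])
B=P[c["depth"]>0]; L=np.c_[loc(B[:,:2]),B[:,2]]
for nm,m in (("hood",(L[:,2]>.069)&(L[:,2]<.08)&(L[:,0]>.0)&(L[:,0]<.16)&(abs(L[:,1])<.08)),
 ("walltop",(abs(L[:,2]-.064)<.003)&(L[:,0]>-.15)&(L[:,0]<-.0)&(abs(abs(L[:,1])-.056)<.015)),
 ("lid",(abs(L[:,2]-.060)<.004)&(abs(L[:,1])<.04)&(L[:,0]<.015)&(L[:,0]>-.1)),
 ("front",(abs(L[:,2]-.062)<.003)&(L[:,0]<-.11)&(L[:,0]>-.15)&(abs(L[:,1])<.045))):
    q=L[m]; print(nm,len(q), np.percentile(q,[.5,50,99.5],0).round(4).tolist() if len(q) else "")
w=L[(abs(L[:,2]-.064)<.004)&(L[:,0]>-.1)&(L[:,0]<.01)]
for sg in(-1,1):
    q=w[(sg*w[:,1]>.045)&(sg*w[:,1]<.07)]; 
    if len(q)>20: print("wall",sg,np.percentile(q[:,1],[1,50,99]).round(4),np.polyfit(q[:,0],q[:,1],1).round(4),len(q))
E
```

```text
[0.50432084 0.13806472 0.13973881] [ 3.14154889e+00 -1.18127888e-04 -2.04469636e-01] [-0.55644649 -0.40135383 -1.48051837]
tcp in box [-0.08544012 -0.00050706] yaw -0.20446963644023608
hood 16912 [[0.021, -0.0572, 0.07], [0.0405, 0.0015, 0.0734], [0.0592, 0.0607, 0.0752]]
walltop 4735 [[-0.1027, -0.0582, 0.061], [-0.0424, 0.0444, 0.0642], [-0.0005, 0.0614, 0.066]]
lid 12220 [[-0.042, -0.0396, 0.0586], [-0.0123, 0.0001, 0.0604], [0.0148, 0.0396, 0.0622]]
front 0 
wall -1 [-0.0582 -0.0531 -0.0453] [ 0.0238 -0.052 ] 2791
wall 1 [0.0454 0.0556 0.0614] [-0.0406  0.0536] 3179
```

View pics/w2.png

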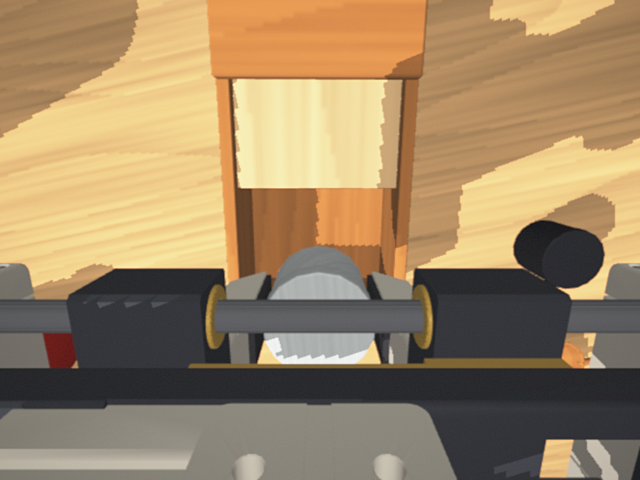

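The wrist view shows the tin held over the open well. The well sides are at columns 250 and 385, and the lid edge is at row 188, so the lid is open about 81 mm. Lowering with a 2 mm side correction.

Emit:
carry_out(deltas=[[0.2, -0.2, 1.0, 0, 0, 0, 0.4], [0, 0, 1.2, 0, 0, 0, 0.4], [0, 0, 1.2, 0, 0, 0, 0.4], [0, 0, 1.2, 0, 0, 0, 0.4], [0, 0, 1.2, 0, 0, 0, 0.4], [0, 0, 1.2, 0, 0, 0, 0.4], [0, 0, 1.2, 0, 0, 0, 0.4], [0, 0, 1.0, 0, 0, 0, 0.4]])

```text
time: 6.2
tool_pos: [0.5063, 0.1398, 0.0462]
tool_rot: [3.141, 0.001, -0.204]
contact_force: [-0.0, 0.3, -2.5]
opening: 0.0451
grip_force: 20.0
```

Emit:
carry_out(deltas=[[0, 0, 0.5, 0, 0, 0, 0.4], [0, 0, 0.4, 0, 0, 0, 0.4], [0, 0, 0.3, 0, 0, 0, 0.4], [0, 0, 0.2, 0, 0, 0, 0.4], [0, 0, 0, 0, 0, 0, 0.4], [0, 0, 0, 0, 0, 0, 0.4], [0, 0, 0, 0, 0, 0, 0.4], [0, 0, 0, 0, 0, 0, 0.4]])

```text
time: 6.87
tool_pos: [0.5069, 0.1398, 0.0341]
tool_rot: [-3.141, -0.001, -0.204]
contact_force: [0.5, -0.4, -1.6]
opening: 0.0452
grip_force: 20.0
```

Emit:
carry_out(deltas=[[0, 0, 0.2, 0, 0, 0, 0.4], [0, 0, 0.2, 0, 0, 0, 0.4], [0, 0, 0.1, 0, 0, 0, 0.4], [0, 0, 0.1, 0, 0, 0, 0.4], [0, 0, 0, 0, 0, 0, 0.4], [0, 0, 0, 0, 0, 0, 0.4], [0, 0, 0, 0, 0, 0, 0.4], [0, 0, 0, 0, 0, 0, 0.4]])

```text
time: 7.53
tool_pos: [0.5067, 0.1398, 0.0277]
tool_rot: [3.142, -0.0, -0.204]
contact_force: [0.4, 0.2, -2.1]
opening: 0.0449
grip_force: 20.0
```

Emit:
carry_out(deltas=[[0, 0, 0.05, 0, 0, 0, 0.4], [0, 0, 0, 0, 0, 0, 0.4], [0, 0, 0.05, 0, 0, 0, 0.4], [0, 0, 0, 0, 0, 0, 0.4], [0, 0, 0, 0, 0, 0, 0.4], [0, 0, 0, 0, 0, 0, 0.4], [0, 0, 0, 0, 0, 0, 0.4], [0, 0, 0, 0, 0, 0, 0.4]])

```text
time: 8.2
tool_pos: [0.5067, 0.1398, 0.0267]
tool_rot: [3.142, -0.0, -0.204]
contact_force: [-0.4, 0.4, -1.2]
opening: 0.0447
grip_force: 20.0
```

Emit:
carry_out(deltas=[[0, 0, 0.05, 0, 0, 0, 0.4], [0, 0, 0, 0, 0, 0, 0.4], [0, 0, 0, 0, 0, 0, 0.4], [0, 0, 0, 0, 0, 0, 0.4], [0, 0, 0, 0, 0, 0, 0.4], [0, 0, 0, 0, 0, 0, 0.4], [0, 0, 0, 0, 0, 0, 0.4], [0, 0, 0, 0, 0, 0, 0.4]])

```text
time: 8.87
tool_pos: [0.5066, 0.1398, 0.0262]
tool_rot: [3.141, -0.0, -0.204]
contact_force: [0.1, -0.8, -1.0]
opening: 0.0448
grip_force: 20.0
```

Emit:
carry_out(deltas=[[0, 0, 0.05, 0, 0, 0, 0.4], [0, 0, 0, 0, 0, 0, 0.4], [0, 0, 0, 0, 0, 0, 0.4], [0, 0, 0, 0, 0, 0, 0.4], [0, 0, 0, 0, 0, 0, 0.4], [0, 0, 0, 0, 0, 0, 0.4], [0, 0, 0, 0, 0, 0, 0.4], [0, 0, 0, 0, 0, 0, 0.4]])

```text
time: 9.53
tool_pos: [0.5067, 0.1398, 0.026]
tool_rot: [3.142, -0.0, -0.204]
contact_force: [-1.3, -0.4, 4.7]
opening: 0.0447
grip_force: 20.0
```

The force rose to 4.7 N, so the tin is on the floor. Releasing with a small opening only, then lifting out.

Emit:
carry_out(deltas=[[0, 0, 0, 0, 0, 0, 0.58], [0, 0, 0, 0, 0, 0, 0.58], [0, 0, 0, 0, 0, 0, 0.58], [0, 0, 0, 0, 0, 0, 0.58], [0, 0, -0.3, 0, 0, 0, 0.58], [0, 0, -0.7, 0, 0, 0, 0.58], [0, 0, -1, 0, 0, 0, 0.58], [0, 0, -1, 0, 0, 0, 0.58]])

```text
time: 10.2
tool_pos: [0.5068, 0.1398, 0.0567]
tool_rot: [3.142, -0.0, -0.204]
contact_force: [0.2, -0.5, 1.0]
opening: 0.0537
grip_force: 0.0
```

Emit:
carry_out(deltas=[[0, 0, -1.5, 0, 0, 0, 0.58], [0, 0, -1.5, 0, 0, 0, 0.58], [0, 0, -1.5, 0, 0, 0, 0.58], [0, 0, -1.5, 0, 0, 0, 0.2], [0, 0, 0, 0, 0, 0, 0], [0, 0, 0, 0, 0, 0, 0], [0, 0, 0, 0, 0, 0, 0], [0, 0, 0, 0, 0, 0, 0]])

```text
time: 10.87
tool_pos: [0.5061, 0.1397, 0.115]
tool_rot: [3.141, 0.001, -0.204]
contact_force: [0.2, 0.7, -0.3]
opening: 0.0245
grip_force: 0.0
```

```bash
python3 - <<'E'
from h import *
s=robot.observe(); print(s["tool_pos"],s["contact_force"],s["opening"])
for n in("scene","side"):
    c=grab(n); P=pts(c); im=c["image"]
    if n=="scene": cv2.imwrite("pics/s2.png",cv2.resize(im[180:330,290:450],None,fx=4,fy=4))
    R=np.array([[np.cos(a),np.sin(a)],[-np.sin(a),np.cos(a)]]); 
    L=np.dstack([(P[...,:2]-[.589,.1225])@R.T,P[...,2]])
    hsv=cv2.cvtColor(im,cv2.COLOR_BGR2HSV)
    m=(L[...,0]>-.12)&(L[...,0]<-.03)&(abs(L[...,1])<.05)&(hsv[...,1]<60)&(L[...,2]<.06)
    q=L[m]; print(n,len(q),np.percentile(q,[2,50,98],0).round(4).tolist() if len(q) else "")
E
```

```text
[0.50608941 0.13969518 0.11501492] [ 0.21403307  0.65022763 -0.34303934] 0.024483260889381755
scene 344 [[-0.1078, -0.0242, 0.013], [-0.0841, -0.0081, 0.048], [-0.0663, 0.0245, 0.0539]]
side 434 [[-0.105, -0.0333, 0.0089], [-0.0873, 0.0063, 0.0489], [-0.0646, 0.0221, 0.0528]]
```

View pics/s2.png

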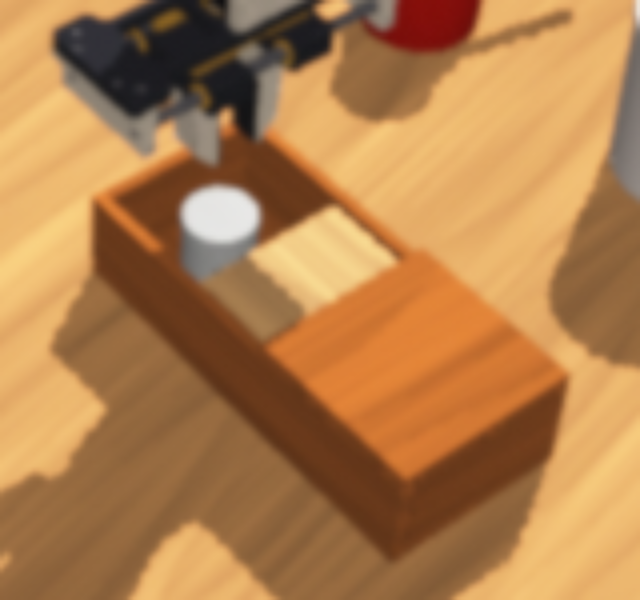

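The tin stands upright in the well: its top is at z ≈ 0.048, at (220,215) in the crop, clear of the lid. Moving over the lid with the fingers shut.

Emit:
carry_out(deltas=[[1.0, 0, 0, 0, 0, 0, 0], [1.3, 0, 0, 0, 0, 0, 0], [1.4, 0, 0, 0, 0, 0, 0], [1.4, 0, 0, 0, 0, 0, 0], [1.2, 0, 0.4, 0, 0, 0, 0], [0.7, 0, 0.8, 0, 0, 0, 0], [0, 0, 1.0, 0, 0, 0, 0], [0, 0, 0.8, 0, 0, 0, 0]])

```text
time: 11.63
tool_pos: [0.5742, 0.1255, 0.0837]
tool_rot: [3.141, 0.002, -0.204]
contact_force: [-0.9, -0.5, -0.5]
opening: 0.001
grip_force: 0.0
```

Emit:
carry_out(deltas=[[0, 0, 0.5, 0, 0, 0, 0], [0, 0, 0.3, 0, 0, 0, 0], [0, 0, 0.1, 0, 0, 0, 0], [0, 0, 0, 0, 0, 0, 0], [0, 0, 0, 0, 0, 0, 0], [0, 0, 0, 0, 0, 0, 0], [0, 0, 0, 0, 0, 0, 0], [0, 0, 0, 0, 0, 0, 0]])

```text
time: 12.3
tool_pos: [0.5754, 0.1256, 0.0771]
tool_rot: [-3.141, -0.001, -0.204]
contact_force: [0.1, -0.0, 0.2]
opening: 0.0008
grip_force: 0.0
```

Emit:
carry_out(deltas=[[0, 0, 0.3, 0, 0, 0, 0], [0, 0, 0.2, 0, 0, 0, 0], [0, 0, 0.1, 0, 0, 0, 0], [0, 0, 0.05, 0, 0, 0, 0], [0, 0, 0, 0, 0, 0, 0], [0, 0, 0, 0, 0, 0, 0], [0, 0, 0, 0, 0, 0, 0], [0, 0, 0, 0, 0, 0, 0]])

```text
time: 12.97
tool_pos: [0.5752, 0.1256, 0.0703]
tool_rot: [3.142, -0.0, -0.204]
contact_force: [1.0, 0.9, -0.7]
opening: 0.0001
grip_force: 0.0
```

Emit:
carry_out(deltas=[[0, 0, 0.03, 0, 0, 0, 0], [0, 0, 0.03, 0, 0, 0, 0], [0, 0, 0, 0, 0, 0, 0], [0, 0, 0, 0, 0, 0, 0], [0, 0, 0, 0, 0, 0, 0], [0, 0, 0, 0, 0, 0, 0], [0, 0, 0, 0, 0, 0, 0], [0, 0, 0, 0, 0, 0, 0]])

```text
time: 13.63
tool_pos: [0.5752, 0.1256, 0.0696]
tool_rot: [3.142, -0.0, -0.204]
contact_force: [-0.3, 0.7, 0.5]
opening: 0.0003
grip_force: 0.0
```

Emit:
carry_out(deltas=[[0, 0, 0.03, 0, 0, 0, 0], [0, 0, 0.03, 0, 0, 0, 0], [0, 0, 0, 0, 0, 0, 0], [0, 0, 0, 0, 0, 0, 0], [0, 0, 0, 0, 0, 0, 0], [0, 0, 0, 0, 0, 0, 0], [0, 0, 0, 0, 0, 0, 0], [0, 0, 0, 0, 0, 0, 0]])

```text
time: 14.3
tool_pos: [0.5752, 0.1256, 0.069]
tool_rot: [3.142, -0.0, -0.204]
contact_force: [-0.1, -0.7, 0.9]
opening: 0.0008
grip_force: 0.0
```

Emit:
carry_out(deltas=[[0, 0, 0.02, 0, 0, 0, 0], [0, 0, 0.02, 0, 0, 0, 0], [0, 0, 0, 0, 0, 0, 0], [0, 0, 0, 0, 0, 0, 0], [0, 0, 0, 0, 0, 0, 0], [0, 0, 0, 0, 0, 0, 0], [0, 0, 0, 0, 0, 0, 0], [0, 0, 0, 0, 0, 0, 0]])

```text
time: 14.97
tool_pos: [0.5752, 0.1256, 0.0686]
tool_rot: [3.141, 0.0, -0.204]
contact_force: [-0.3, 0.1, -0.2]
opening: 0.0002
grip_force: 0.0
```

Emit:
carry_out(deltas=[[0, 0, 0.02, 0, 0, 0, 0], [0, 0, 0.02, 0, 0, 0, 0], [0, 0, 0, 0, 0, 0, 0], [0, 0, 0, 0, 0, 0, 0], [0, 0, 0, 0, 0, 0, 0], [0, 0, 0, 0, 0, 0, 0], [0, 0, 0, 0, 0, 0, 0], [0, 0, 0, 0, 0, 0, 0]])

```text
time: 15.63
tool_pos: [0.5752, 0.1256, 0.0683]
tool_rot: [3.142, -0.0, -0.204]
contact_force: [-1.2, -0.7, 1.8]
opening: -0.0
grip_force: 1.1
```

Emit:
carry_out(deltas=[[0, 0, 0.02, 0, 0, 0, 0], [0, 0, 0, 0, 0, 0, 0], [0, 0, 0, 0, 0, 0, 0], [0, 0, 0, 0, 0, 0, 0], [0, 0, 0, 0, 0, 0, 0], [0, 0, 0, 0, 0, 0, 0], [0, 0, 0, 0, 0, 0, 0], [0, 0, 0, 0, 0, 0, 0]])

```text
time: 16.3
tool_pos: [0.5752, 0.1256, 0.0683]
tool_rot: [3.142, -0.0, -0.204]
contact_force: [-0.5, 0.3, 5.8]
opening: 0.0005
grip_force: 2.6
```

Emit:
carry_out(deltas=[[0, 0, 0.02, 0, 0, 0, 0], [0, 0, 0, 0, 0, 0, 0], [0, 0, 0, 0, 0, 0, 0], [0, 0, 0, 0, 0, 0, 0], [0, 0, 0, 0, 0, 0, 0], [0, 0, 0, 0, 0, 0, 0], [0, 0, 0, 0, 0, 0, 0], [0, 0, 0, 0, 0, 0, 0]])

```text
time: 16.97
tool_pos: [0.5753, 0.1256, 0.0682]
tool_rot: [-3.142, -0.0, -0.204]
contact_force: [-2.0, -1.0, 5.6]
opening: 0.0003
grip_force: 3.2
```

Emit:
carry_out(deltas=[[0, 0, 0.02, 0, 0, 0, 0], [0, 0, 0, 0, 0, 0, 0], [0, 0, 0, 0, 0, 0, 0], [0, 0, 0, 0, 0, 0, 0], [0, 0, 0, 0, 0, 0, 0], [0, 0, 0, 0, 0, 0, 0], [0, 0, 0, 0, 0, 0, 0], [0, 0, 0, 0, 0, 0, 0]])

```text
time: 17.63
tool_pos: [0.5754, 0.1256, 0.0682]
tool_rot: [-3.142, -0.001, -0.204]
contact_force: [-1.4, -0.7, 7.4]
opening: 0.0005
grip_force: 3.7
```

```bash
python3 -c "
from h import *
s=robot.observe();print(s['contact_force'],s['tool_pos'],s['joint_efforts'])
cams.read_camera('side');s=robot.observe();print(s['contact_force'],s['tool_pos'])"
```

```text
[-1.44901382 -0.68603423  7.39533976] [0.57544549 0.12558064 0.0682104 ] [ 2.04194617e-02 -4.88903582e+01 -1.91832626e+01  8.79476569e-02
 -7.39616062e-01 -4.63022388e-04]
[-2.36684401 -0.65015232  8.07510179] [0.5754405  0.12557948 0.06820547]
```

Emit:
carry_out(deltas=[[0, 0, 0.025, 0, 0, 0, 0], [0, 0, 0, 0, 0, 0, 0], [-0.05, 0, 0, 0, 0, 0, 0], [-0.1, 0, 0, 0, 0, 0, 0], [-0.1, 0, 0, 0, 0, 0, 0], [-0.1, 0, 0, 0, 0, 0, 0], [-0.1, 0, 0, 0, 0, 0, 0], [-0.1, 0, 0, 0, 0, 0, 0]])

```text
time: 18.35
tool_pos: [0.5714, 0.1264, 0.0682]
tool_rot: [-3.141, -0.004, -0.204]
contact_force: [2.1, -1.0, 6.2]
opening: 0.0003
grip_force: 2.8
```

Emit:
carry_out(deltas=[[-0.1, 0, 0.02, 0, 0, 0, 0], [-0.1, 0, 0.02, 0, 0, 0, 0], [-0.1, 0, 0, 0, 0, 0, 0], [-0.1, 0, 0, 0, 0, 0, 0], [-0.1, 0, 0, 0, 0, 0, 0], [-0.1, 0, 0, 0, 0, 0, 0], [-0.1, 0, 0, 0, 0, 0, 0], [-0.1, 0, 0, 0, 0, 0, 0]])

```text
time: 19.02
tool_pos: [0.5639, 0.128, 0.0682]
tool_rot: [-3.141, -0.005, -0.204]
contact_force: [0.8, -1.3, 7.5]
opening: 0.0005
grip_force: 3.8
```

Emit:
carry_out(deltas=[[-0.1, 0, 0.02, 0, 0, 0, 0], [-0.1, 0, 0.02, 0, 0, 0, 0], [-0.1, 0, 0, 0, 0, 0, 0], [-0.1, 0, 0, 0, 0, 0, 0], [-0.1, 0, 0, 0, 0, 0, 0], [-0.1, 0, 0, 0, 0, 0, 0], [-0.1, 0, 0, 0, 0, 0, 0], [-0.1, 0, 0, 0, 0, 0, 0]])

```text
time: 19.68
tool_pos: [0.5564, 0.1296, 0.0682]
tool_rot: [-3.141, -0.006, -0.204]
contact_force: [1.7, -2.1, 10.2]
opening: 0.0005
grip_force: 4.9
```

```bash
cat > lid.py <<'E'
from h import *
R=np.array([[np.cos(a),np.sin(a)],[-np.sin(a),np.cos(a)]])
for n in("scene","side"):
    c=grab(n); P=pts(c); im=c["image"]; L=np.dstack([(P[...,:2]-[.589,.1225])@R.T,P[...,2]])
    hsv=cv2.cvtColor(im,cv2.COLOR_BGR2HSV)
    m=(abs(L[...,2]-.061)<.004)&(abs(L[...,1])<.042)&(L[...,0]<.01)&(L[...,0]>-.122)&(hsv[...,0]>14)&(hsv[...,1]>50)
    q=L[m]; print(n,len(q),np.percentile(q[:,0],[0.5,2,50]).round(4))
s=robot.observe(); print("tcp box",((s["tool_pos"][:2]-[.589,.1225])@R.T).round(4),s["contact_force"],s["tool_pos"][2])
E
python3 lid.py
```

```text
scene 606 [-0.06   -0.0571 -0.0168]
side 493 [-0.0604 -0.0599 -0.0438]
tcp box [-0.0336  0.0002] [ 1.37627875 -1.69190994  9.93922984] 0.06815186319934298
```

The lid follows the fingers at about 10 N. Continuing.

Emit:
carry_out(deltas=[[-0.1, 0, 0.02, 0, 0, 0, 0], [-0.1, 0, 0, 0, 0, 0, 0], [-0.1, 0, 0.01, 0, 0, 0, 0], [-0.1, 0, 0, 0, 0, 0, 0], [-0.1, 0, 0, 0, 0, 0, 0], [-0.1, 0, 0, 0, 0, 0, 0], [-0.1, 0, 0, 0, 0, 0, 0], [-0.1, 0, 0, 0, 0, 0, 0]])

```text
time: 20.45
tool_pos: [0.5488, 0.1312, 0.0681]
tool_rot: [-3.141, -0.006, -0.204]
contact_force: [2.4, -2.4, 11.4]
opening: 0.0008
grip_force: 5.7
```

Emit:
carry_out(deltas=[[-0.1, 0, 0.01, 0, 0, 0, 0], [-0.1, 0, 0, 0, 0, 0, 0], [-0.1, 0, 0, 0, 0, 0, 0], [-0.1, 0, 0, 0, 0, 0, 0], [-0.1, 0, 0, 0, 0, 0, 0], [-0.1, 0, 0, 0, 0, 0, 0], [-0.1, 0, 0, 0, 0, 0, 0], [-0.1, 0, 0, 0, 0, 0, 0]])

```text
time: 21.12
tool_pos: [0.541, 0.1329, 0.0681]
tool_rot: [-3.141, -0.006, -0.204]
contact_force: [1.8, -2.1, 12.1]
opening: 0.0003
grip_force: 6.1
```

Emit:
carry_out(deltas=[[-0.1, 0, 0, 0, 0, 0, 0], [-0.1, 0, 0, 0, 0, 0, 0], [-0.1, 0, 0, 0, 0, 0, 0], [-0.1, 0, 0, 0, 0, 0, 0], [-0.1, 0, 0, 0, 0, 0, 0], [-0.1, 0, 0, 0, 0, 0, 0], [-0.1, 0, 0, 0, 0, 0, 0], [-0.1, 0, 0, 0, 0, 0, 0]])

```text
time: 21.78
tool_pos: [0.5332, 0.1345, 0.0681]
tool_rot: [-3.14, -0.006, -0.204]
contact_force: [1.6, -2.5, 12.6]
opening: 0.0008
grip_force: 6.2
```

Emit:
carry_out(deltas=[[-0.1, 0, -0.01, 0, 0, 0, 0], [-0.1, 0, 0, 0, 0, 0, 0], [-0.1, 0, 0, 0, 0, 0, 0], [-0.1, 0, 0, 0, 0, 0, 0], [-0.1, 0, 0, 0, 0, 0, 0], [-0.1, 0, 0, 0, 0, 0, 0], [-0.1, 0, 0, 0, 0, 0, 0], [-0.1, 0, 0, 0, 0, 0, 0]])

```text
time: 22.45
tool_pos: [0.5253, 0.1362, 0.0681]
tool_rot: [-3.14, -0.006, -0.204]
contact_force: [1.7, -2.2, 11.5]
opening: 0.0
grip_force: 6.0
```

Emit:
carry_out(deltas=[[-0.1, 0, 0, 0, 0, 0, 0], [-0.1, 0, 0, 0, 0, 0, 0], [-0.1, 0, 0, 0, 0, 0, 0], [-0.1, 0, 0, 0, 0, 0, 0], [-0.1, 0, 0, 0, 0, 0, 0], [-0.1, 0, 0, 0, 0, 0, 0], [-0.1, 0, 0, 0, 0, 0, 0], [-0.1, 0, 0, 0, 0, 0, 0]])

```text
time: 23.12
tool_pos: [0.5175, 0.1378, 0.0681]
tool_rot: [-3.14, -0.006, -0.204]
contact_force: [1.4, -1.4, 12.5]
opening: 0.0001
grip_force: 6.1
```

```bash
python3 lid.py
```

```text
scene 1065 [-0.1021 -0.0965 -0.0369]
side 483 [-0.1002 -0.0994 -0.0846]
tcp box [-0.0733  0.0001] [ 0.94912636 -2.7749446  12.87358953] 0.06810256479086603
```

Emit:
carry_out(deltas=[[-0.1, 0, -0.01, 0, 0, 0, 0], [-0.1, 0, 0, 0, 0, 0, 0], [-0.1, 0, 0, 0, 0, 0, 0], [-0.1, 0, 0, 0, 0, 0, 0], [-0.1, 0, 0, 0, 0, 0, 0], [-0.1, 0, 0, 0, 0, 0, 0], [-0.1, 0, 0, 0, 0, 0, 0], [-0.1, 0, 0, 0, 0, 0, 0]])

```text
time: 23.88
tool_pos: [0.5096, 0.1395, 0.0681]
tool_rot: [-3.14, -0.006, -0.204]
contact_force: [1.3, -2.3, 12.0]
opening: 0.0006
grip_force: 5.9
```

Emit:
carry_out(deltas=[[-0.1, 0, 0, 0, 0, 0, 0], [-0.1, 0, 0, 0, 0, 0, 0], [-0.1, 0, 0, 0, 0, 0, 0], [-0.1, 0, 0, 0, 0, 0, 0], [-0.1, 0, 0, 0, 0, 0, 0], [-0.1, 0, 0, 0, 0, 0, 0], [-0.1, 0, 0, 0, 0, 0, 0], [-0.1, 0, 0, 0, 0, 0, 0]])

```text
time: 24.55
tool_pos: [0.5018, 0.1411, 0.0681]
tool_rot: [-3.14, -0.006, -0.204]
contact_force: [1.3, -1.8, 11.6]
opening: 0.0005
grip_force: 6.0
```

Emit:
carry_out(deltas=[[-0.1, 0, 0, 0, 0, 0, 0], [-0.1, 0, 0, 0, 0, 0, 0], [-0.1, 0, 0, 0, 0, 0, 0], [-0.1, 0, 0, 0, 0, 0, 0], [-0.1, 0, 0, 0, 0, 0, 0], [-0.05, 0, 0, 0, 0, 0, 0], [-0.05, 0, 0, 0, 0, 0, 0], [0, 0, 0, 0, 0, 0, 0]])

```text
time: 25.22
tool_pos: [0.4964, 0.1423, 0.0681]
tool_rot: [-3.14, -0.007, -0.204]
contact_force: [2.2, -2.4, 11.0]
opening: 0.0007
grip_force: 5.5
```

```bash
python3 lid.py
```

```text
scene 1284 [-0.1198 -0.1135 -0.0472]
side 454 [-0.1216 -0.1211 -0.1055]
tcp box [-0.0947  0.0001] [ 2.30207704 -2.56455064 11.07677464] 0.06811766208514952
```

Emit:
carry_out(deltas=[[-0.05, 0, 0, 0, 0, 0, 0], [-0.05, 0, 0, 0, 0, 0, 0], [-0.05, 0, 0, 0, 0, 0, 0], [-0.05, 0, 0, 0, 0, 0, 0], [-0.05, 0, 0, 0, 0, 0, 0], [-0.05, 0, 0, 0, 0, 0, 0], [0, 0, 0, 0, 0, 0, 0], [0, 0, 0, 0, 0, 0, 0]])

```text
time: 25.98
tool_pos: [0.4943, 0.1431, 0.0682]
tool_rot: [-3.139, -0.009, -0.204]
contact_force: [5.1, -1.8, 8.9]
opening: 0.0006
grip_force: 4.4
```

Emit:
carry_out(deltas=[[-0.05, 0, 0.02, 0, 0, 0, 0], [-0.05, 0, 0, 0, 0, 0, 0], [-0.05, 0, 0, 0, 0, 0, 0], [-0.05, 0, 0, 0, 0, 0, 0], [-0.05, 0, 0, 0, 0, 0, 0], [-0.05, 0, 0, 0, 0, 0, 0], [0, 0, 0, 0, 0, 0, 0], [0, 0, 0, 0, 0, 0, 0]])

```text
time: 26.65
tool_pos: [0.4917, 0.1438, 0.0681]
tool_rot: [-3.139, -0.009, -0.204]
contact_force: [6.4, -0.4, 8.8]
opening: 0.0006
grip_force: 4.7
```

The lid has stopped: the horizontal force is about 6 N and the fingers slip. Lifting off to check.

Emit:
carry_out(deltas=[[0, 0, -0.1, 0, 0, 0, 0], [0, 0, -0.3, 0, 0, 0, 0], [0, 0, -1, 0, 0, 0, 0], [0, 0, -2, 0, 0, 0, 0], [0, 0, -2.5, 0, 0, 0, 0], [0, 0, -2.5, 0, 0, 0, 0], [0, 0, -2.5, 0, 0, 0, 0], [0, 0, -2, 0, 0, 0, 0]])

```text
time: 27.32
tool_pos: [0.4873, 0.1438, 0.1973]
tool_rot: [-3.141, -0.001, -0.204]
contact_force: [0.4, -0.5, 0.1]
opening: 0.0004
grip_force: 0.0
```

```bash
python3 lid.py; python3 - <<'E'
from h import *
a1=grab("scene")["image"];b=grab("side")["image"]
cv2.imwrite("pics/end.png",np.hstack([cv2.resize(a1[200:320,300:440],(400,343)),cv2.resize(b[195:315,200:340],(400,343))]))
E
```

```text
scene 1443 [-0.1214 -0.119  -0.054 ]
side 1801 [-0.1211 -0.1184 -0.0583]
tcp box [-0.1024  0.0003] [-0.41624586  0.31964882 -0.08579553] 0.19872475308180193
```

View pics/end.png

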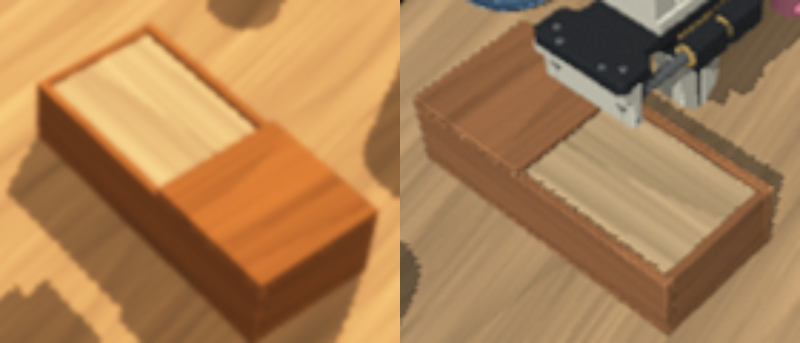

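In both views the lid reaches the front wall with no gap and is not cracked, and the robot is clear of everything. Handing in.

```bash
python3 -c "
from cell import robot
print(robot.hand_in())"
```

```text
the job is handed in; nothing more can be done
None
```

The short steel tin is upright on the floor of the well, and the lid is dragged fully shut at about 6–13 N with no crack; handed in at about 27.5 s with the robot touching nothing and no contact with the other things (no verdict came back).

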